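# Tug-test three spring clips and sort out the weak one

## Task

Test the three glue-up clips in the rack in the order blue, yellow, green tab: draw each wooden strip about a centimetre out of its clip, feeling how hard it drags, and slide it fully home again, without forcing the clip against the rack. Then lift out the one clip that grips clearly weaker and lay it flat in the red tray, its strip still in its jaws; the two firm clips stay seated in the rack with their strips home. Do not disturb the other things on the bench.

Things in the scene. Friction and masses are not known exactly. Their poses are not given: they have to be found in the camera images.
- rack: fixed wooden rack, 130 (x) x 240 (y) x 30 tall, turned up to 0.25 rad, origin on the table. Holds three like spring clips, mouth along its -x, at y +90 (blue tab), 0 (yellow), -90 (green); clip origin = its underside, at z 30 of the rack, x 0. Rims 6 to 8 tall round each clip with 1.5 play; clips lift straight out (0.3 kg each)
- strip_blue: wooden test strip with a blue tab, pinched in the clip at rack y +90: 83 x 18 x 5 thick; upright tab at its outer end (14 along x, 18 across y, up to z 32; pinch it across y, low down, at about z 10: a high grip tips and wedges it). Origin: underside, below the tab; +x points into the clip. Home = against the clip's inner stop: origin at x -87, z +8 of the clip; starts 0.5 to 2.5 short. Drawn out over 36 it leaves the jaws
- strip_yellow: wooden test strip with a yellow tab, pinched in the clip at rack y +0: 83 x 18 x 5 thick; upright tab at its outer end (14 along x, 18 across y, up to z 32; pinch it across y, low down, at about z 10: a high grip tips and wedges it). Origin: underside, below the tab; +x points into the clip. Home = against the clip's inner stop: origin at x -87, z +8 of the clip; starts 0.5 to 2.5 short. Drawn out over 36 it leaves the jaws
- strip_green: wooden test strip with a green tab, pinched in the clip at rack y -90: 83 x 18 x 5 thick; upright tab at its outer end (14 along x, 18 across y, up to z 32; pinch it across y, low down, at about z 10: a high grip tips and wedges it). Origin: underside, below the tab; +x points into the clip. Home = against the clip's inner stop: origin at x -87, z +8 of the clip; starts 0.5 to 2.5 short. Drawn out over 36 it leaves the jaws
- clip_axes (a point): fixed point in the rack's middle at z 30, where the middle clip's origin sits. A clip in its own frame: steel, orange handles to +x, base plate x -55 to +60, 30 wide, z 0 to 8; two upright cheeks x -5 to +25, z 8 to 46, 30 wide over both (y faces): pinch there across y at about z 33 to lift it, balanced
- jaw_pads (a point): fixed point in the rack where the middle clip's sprung pad (18 x 18) presses on the strip, 39 before the clip's origin. One clip, any of the three, lets its strip slide at about 2 to 5 N; the other two at about 7 to 15 N (pushing in takes more than drawing out). Unseen, only felt. A strip pressed down by the tool jams: keep it level and free in height
- tray: red repair tray, fixed, open box 220 (x) x 160 (y) x 30 tall, walls and floor 5 thick, empty; origin at the underside's centre. Turned up to 0.2 rad. A clip with its strip home reaches from x -94 to +60 of the clip, so lay it lengthwise
- sanding_block: bystander, loose: leave it alone. Origin at its underside. Cork sanding block, 60 x 40 x 30
- chisel: bystander, loose: leave it alone. Origin at its underside. Hand tool with wooden handle, 200 long
- mallet: bystander, loose: leave it alone. Origin at its underside. Round dark carver's mallet standing up, 80 across, 210 tall
- glue: bystander, loose: leave it alone. Origin at its underside. White glue bottle, orange cap, 56 across, 140 tall
- jar: bystander, loose: leave it alone. Origin at its underside. Glass jar, green lid, 70 across, 75 tall
- blank: bystander, loose: leave it alone. Origin at its underside. Pale carving block, 110 x 70 x 60
Mind the look-alikes: they are no part of the job. Leave any pink or turquoise look-alike of the strip_green alone. Leave any purple or turquoise look-alike of the strip_yellow alone.

How it is judged:
On the way, in this order (a step that is already met when the one before it is completed fails the run):
1. the blue strip has been drawn 7.5 to 31 mm out of home, its clip in the rack (x of strip_blue in the frame of rack between -0.118 and -0.0945 m and y of strip_blue in the frame of rack between 0.082 and 0.098 m and z of strip_blue in the frame of rack between 0.034 and 0.042 m), for 0.1 s.
2. the blue strip is home again (within 6 mm) (x of strip_blue in the frame of rack between -0.093 and -0.082 m and y of strip_blue in the frame of rack between 0.082 and 0.098 m and z of strip_blue in the frame of rack between 0.034 and 0.042 m), for 0.1 s.
3. the yellow strip has been drawn 7.5 to 31 mm out of home, its clip in the rack (x of strip_yellow in the frame of rack between -0.118 and -0.0945 m and y of strip_yellow in the frame of rack between -0.008 and 0.008 m and z of strip_yellow in the frame of rack between 0.034 and 0.042 m), for 0.1 s.
4. the yellow strip is home again (within 6 mm) (x of strip_yellow in the frame of rack between -0.093 and -0.082 m and y of strip_yellow in the frame of rack between -0.008 and 0.008 m and z of strip_yellow in the frame of rack between 0.034 and 0.042 m), for 0.1 s.
5. the green strip has been drawn 7.5 to 31 mm out of home, its clip in the rack (x of strip_green in the frame of rack between -0.118 and -0.0945 m and y of strip_green in the frame of rack between -0.098 and -0.082 m and z of strip_green in the frame of rack between 0.034 and 0.042 m), for 0.1 s.
6. the green strip is home again (within 6 mm) (x of strip_green in the frame of rack between -0.093 and -0.082 m and y of strip_green in the frame of rack between -0.098 and -0.082 m and z of strip_green in the frame of rack between 0.034 and 0.042 m), for 0.1 s.
At the end, for the whole second after the job is handed in: The weak clip (its strip pinched with less than 13 N, both faces together) lies flat on the tray's floor, strip in its jaws; the two firm ones are seated in the rack, their strips pinched and within 6 mm of home; all at rest (((contact force between strip_blue and anything else between 1.5 and 13 N and x of strip_blue in the frame of tray between -0.1 and 0.1 m and y of strip_blue in the frame of tray between -0.065 and 0.065 m and z of strip_blue in the frame of tray between 0.01 and 0.016 m and angle between strip_blue's own z axis and vertical below 0.1 rad and linear speed of each of strip_blue, strip_yellow, strip_green below 0.02 m/s and contact force between each of strip_yellow, strip_green and anything else above 13 N and (x of strip_yellow in the frame of rack between -0.093 and -0.082 m and y of strip_yellow in the frame of rack between -0.008 and 0.008 m and z of strip_yellow in the frame of rack between 0.034 and 0.042 m) and (x of strip_green in the frame of rack between -0.093 and -0.082 m and y of strip_green in the frame of rack between -0.098 and -0.082 m and z of strip_green in the frame of rack between 0.034 and 0.042 m)) or (contact force between strip_yellow and anything else between 1.5 and 13 N and x of strip_yellow in the frame of tray between -0.1 and 0.1 m and y of strip_yellow in the frame of tray between -0.065 and 0.065 m and z of strip_yellow in the frame of tray between 0.01 and 0.016 m and angle between strip_yellow's own z axis and vertical below 0.1 rad and linear speed of each of strip_blue, strip_yellow, strip_green below 0.02 m/s and contact force between each of strip_blue, strip_green and anything else above 13 N and (x of strip_blue in the frame of rack between -0.093 and -0.082 m and y of strip_blue in the frame of rack between 0.082 and 0.098 m and z of strip_blue in the frame of rack between 0.034 and 0.042 m) and (x of strip_green in the frame of rack between -0.093 and -0.082 m and y of strip_green in the frame of rack between -0.098 and -0.082 m and z of strip_green in the frame of rack between 0.034 and 0.042 m)) or (contact force between strip_green and anything else between 1.5 and 13 N and x of strip_green in the frame of tray between -0.1 and 0.1 m and y of strip_green in the frame of tray between -0.065 and 0.065 m and z of strip_green in the frame of tray between 0.01 and 0.016 m and angle between strip_green's own z axis and vertical below 0.1 rad and linear speed of each of strip_blue, strip_yellow, strip_green below 0.02 m/s and contact force between each of strip_blue, strip_yellow and anything else above 13 N and (x of strip_blue in the frame of rack between -0.093 and -0.082 m and y of strip_blue in the frame of rack between 0.082 and 0.098 m and z of strip_blue in the frame of rack between 0.034 and 0.042 m) and (x of strip_yellow in the frame of rack between -0.093 and -0.082 m and y of strip_yellow in the frame of rack between -0.008 and 0.008 m and z of strip_yellow in the frame of rack between 0.034 and 0.042 m)))); the robot touches nothing.
It fails at once if while a strip is held, its clip is forced: the rack is loaded with more than 45 N (the clips weigh about 9 N of it) (contact force between rack and anything else above 45 N and (contact force between the fingers and strip_blue above 1 N or contact force between the fingers and strip_yellow above 1 N or contact force between the fingers and strip_green above 1 N)).
It fails at once if the rack is loaded with more than 80 N (contact force between rack and anything else above 80 N).
It fails at once if another thing on the bench is moved by more than 20 mm (distance of any of sanding_block, chisel, mallet, glue, jar, blank from where it was at the start of the episode above 0.02 m).
It also fails if it takes over 72 s, if anything falls off the work surface, if the arm or the gripper's body presses on something with over 40 N, if the wrist force passes 120 N, or if a joint passes its speed limit or range.

## Robot

A 6-joint arm with a two-finger parallel gripper is mounted at the origin on the work surface. World frame = base frame: x ahead of the robot, y to its left, z up, the work surface at z = 0. Lengths are in m, angles in rad, forces in N, time in s.
With the tool pointing down it reaches from about 0.35 to 0.775 m from the base axis. Payload 7.3 kg.
Tool frame: the origin (TCP) lies midway between the tips of the shut fingers; the grasp point (between the pads) lies 19 mm behind it; z points along the fingers, y is the line along which they close (so a half turn about z gives the same grasp; the last joint's range is limited). The gripper opens to 92 mm and grips with 3 to 60 N. Pads are 19 mm wide; open, the fingers measure 130 mm over their backs; the gripper's body (75 mm by 190 mm) begins 47 mm behind the grasp point.
Start: joints at [-1.453, 0.342, 1.524, -0, 1.275, -0.146], TCP at [0.137, -0.507, 0.227] pointing down, gripper open.
Joint ranges: [-2.53, 2.53], [-0.77, 2.02], [0.04, 2.7], [-1, 4.14], [0.28, 2.66], [-3.11, 3.11]. Speed limits (rad/s): [2.57, 2.57, 3.14, 3.14, 3.14, 3.14].

## Interface

Orientations are given as a unit quaternion [x, y, z, w].
In Python, from plant import ctrl gives the robot as it stands. The module is installed in compiled form; this text tells all that it offers.
- The arm moves only by the shell command python3 -m creep 'ROWS' [FORCE]. ROWS is JSON, a list that holds one entry, the list of rows, each a list of 5 numbers: the shift along the tool's x, y, z in m, then the turn about the tool's z in degrees, then the finger opening in m, from 0 to 0.0918. A call has exactly 5 rows; each row shifts and turns the commanded pose from where the row before left it, along the tool's axes as they then stand; what a row does not reach is not made up. A row lasts 1/10 s, in which the tool goes at most 50 mm and 8.59 degrees, less where a joint would pass 70% of its speed; a pose out of reach is approached as far as the arm can. A call is refused whole if a number of a shift passes 0.05 or a number of a turn 8.59, either way. A call with a gripper value outside its range is refused whole. The fingers move at their own pace and stop on an object; FORCE is the grip in N (left out, the last holds). Time passes only in rows, so rows that do not move let the fingers close, or fill a call up. It gives the time, the measured TCP pose, the force, the opening and the grip force at its end, in the units of the state.
- ctrl.get_obs(): the state, without advancing time (a new reading comes with each control period).
- ctrl.get_image(name): name is "scene" or "top" or "wrist"; returns (picture, depth): 480x640x3 uint8, red, green, blue; 480x640 float32, m along the optical axis (not along the pixel's ray), 0 where there is no reading.
- ctrl.camera_model(name): a dict with "K" (3x3 intrinsics, pixels), "world_from_camera" (4x4, takes a point from camera to world coordinates); the wrist camera has in their place "T_tool_cam" (4x4, takes a point from camera to tool coordinates, whose origin is the TCP and whose axes are the flange's). Camera axes: x right, y down, z forward; pixel columns grow to the right and rows downward; lengths in m; the calibration is good to about 2 mm. A picture is of the moment at which its call begins: read the wrist's pose just before it. camera_model takes no time and is no camera call.
- ctrl.finish_job(): hands the job in; it is judged then, once.
The state is a dict: "t": time; "joint_pos": joint angles; "qvel": joint speeds; "joint_torque": joint torques, N m; "position": TCP position; "tool_rot": TCP orientation; "wrist_force": force on the tool from outside, world axes, zero at the start; "moment": the same for the moment, N m; "opening": finger opening in m; "finger_force": force on a finger pad.
Only numpy, scipy, OpenCV 4.12 (cv2) and the standard library are available. Lean on these libraries where they do the work, as an engineer would, in place of code of your own. Each camera call takes 0.05 s, during which the arm holds its last target. There are 200 camera calls.

## Working session

There is one attempt and no reset: what is moved stays moved. The work goes in short steps, Python scripts to look and compute and a shell command to move; the robot and the scene stay as the last step left them, time stands still between calls to the robot, and variables do not carry over. Pictures are saved under pics/ and viewed, at most 10 in all, crops included, and the job is handed in when it is done.

```bash
mkdir -p pics; cat > h.py <<'E'
import numpy as np, cv2
from plant import ctrl
from scipy.spatial.transform import Rotation as R
def cloud(name):
    o=ctrl.get_obs(); im,d=ctrl.get_image(name); m=ctrl.camera_model(name); K=np.array(m["K"])
    if name=="wrist":
        T=np.eye(4);T[:3,:3]=R.from_quat(o["tool_rot"]).as_matrix();T[:3,3]=o["position"];T=T@np.array(m["T_tool_cam"])
    else: T=np.array(m["world_from_camera"])
    v,u=np.mgrid[:480,:640]
    P=np.stack([(u-K[0,2])/K[0,0]*d,(v-K[1,2])/K[1,1]*d,d],-1)
    W=P@T[:3,:3].T+T[:3,3]; W[d==0]=np.nan
    return im,W
def save(n,im): cv2.imwrite(f"pics/{n}.png",cv2.cvtColor(im,cv2.COLOR_RGB2BGR))
E
python3 - <<'E'
from h import *
o=ctrl.get_obs();print({k:np.round(v,3) for k,v in o.items()})
im,W=cloud("top");save("top",im);np.savez("top.npz",im=im,W=W)
im,W=cloud("scene");save("scene",im);np.savez("scene.npz",im=im,W=W)
E
```

```text
{'t': np.float64(0.0), 'joint_pos': array([-1.453,  0.343,  1.525, -0.   ,  1.275, -0.146]), 'qvel': array([-0.001,  0.001, -0.   ,  0.   ,  0.001,  0.002]), 'joint_torque': array([ -0.   , -43.124, -24.422,   0.072,   0.056,  -0.   ]), 'position': array([ 0.137, -0.506,  0.226]), 'tool_rot': array([ 0.991,  0.132,  0.   , -0.001]), 'wrist_force': array([ 0.445, -0.106,  0.193]), 'moment': array([ 0.021,  0.012, -0.01 ]), 'finger_force': np.float64(0.0), 'opening': np.float64(0.092)}
```

View pics/top.png

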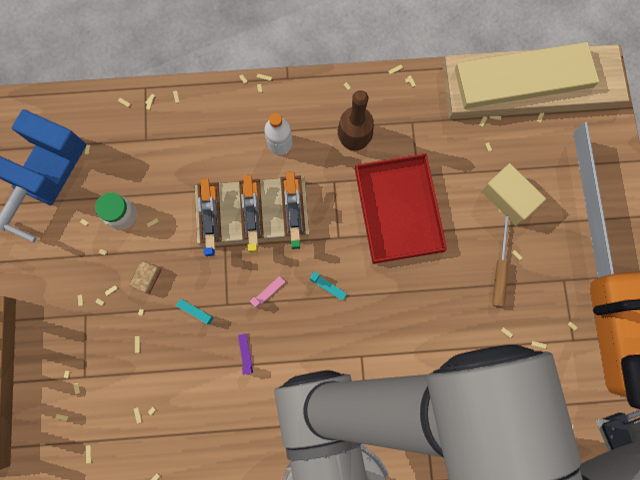

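View pics/scene.png

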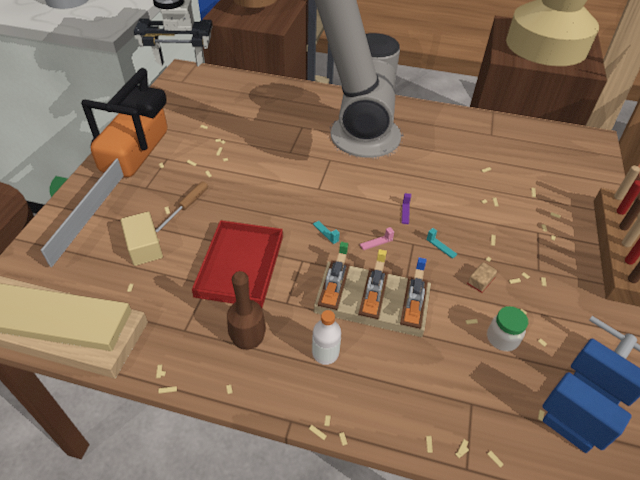

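The pictures show the rack with blue, yellow and green tabs at top pixels (209,251), (252,246) and (294,244). The tray is centred near (400,208), and the look-alikes lie loose between the rack and the robot.

```bash
python3 - <<'E'
from h import *
for n in("top","scene"):
    z=np.load(n+".npz");im,W=z["im"],z["W"];h=cv2.cvtColor(im,cv2.COLOR_RGB2HSV).astype(int);H,S,V=h[...,0],h[...,1],h[...,2]
    boxes={"top":dict(blue=(200,220,243,260),yellow=(244,262,240,254),green=(286,304,236,252)),"scene":dict(blue=(412,430,256,275),yellow=(372,392,247,265),green=(334,352,240,256))}[n]
    rng=dict(blue=(105,130),yellow=(24,34),green=(45,85));c={}
    for k,(a,b,e,f) in boxes.items():
        m=np.zeros(H.shape,bool);m[e:f,a:b]=1
        m&=(H>=rng[k][0])&(H<=rng[k][1])&(S>150)&(W[...,2]>.03)
        p=W[m];t=p[p[:,2]>np.nanpercentile(p[:,2],90)-.006]
        c[k]=(t.min(0)+t.max(0))/2;print(n,k,m.sum(),len(t),c[k].round(4),t.min(0).round(3),t.max(0).round(3))
    d=c["blue"]-c["green"];print("yaw",np.arctan2(-d[0],d[1]),np.hypot(d[0],d[1]))
    m=((H<5)|(H>174))&(S>170)&(V>60)&(W[...,2]>.024)&(W[...,2]<.04)
    l,cc,st,_=cv2.connectedComponentsWithStats(m.astype(np.uint8));i=1+st[1:,4].argmax()
    print("tray",cv2.minAreaRect((W[l==i][:,:2]*1000).astype(np.float32)))
    for nm,(a,b,e,f) in {"top":dict(mallet=(335,378,90,155),glue=(260,297,110,157))}.get(n,{}).items():
        q=W[e:f,a:b].reshape(-1,3);q=q[q[:,2]>.03];print(nm,q.min(0).round(3),q.max(0).round(3))
E
```

```text
top blue 73 52 [0.509  0.2273 0.0708] [0.503 0.219 0.067] [0.515 0.236 0.074]
top yellow 71 50 [0.5103 0.1368 0.071 ] [0.504 0.129 0.067] [0.516 0.145 0.075]
top green 56 43 [0.5106 0.0481 0.0712] [0.505 0.04  0.067] [0.516 0.056 0.075]
yaw 0.00880276485428651 0.1791987661099771Traceback (most recent call last):
  File "<stdin>", line 14, in <module>
cv2.error: OpenCV(4.12.0) /io/opencv/modules/imgproc/src/convhull.cpp:143: error: (-215:Assertion failed) total >= 0 && (depth == CV_32F || depth == CV_32S) in function 'convexHull'
```

```bash
python3 - <<'E'
from h import *
for n in("top","scene"):
    z=np.load(n+".npz");im,W=z["im"],z["W"];h=cv2.cvtColor(im,cv2.COLOR_RGB2HSV).astype(int);H,S,V=h[...,0],h[...,1],h[...,2]
    m=((H<6)|(H>172))&(S>170)&(V>50)&(W[...,2]>.0)&(W[...,2]<.04)
    l,cc,st,_=cv2.connectedComponentsWithStats(m.astype(np.uint8));i=1+st[1:,4].argmax()
    q=W[l==i];q2=q[q[:,2]>.024];print(st[i],len(q2))
    for w in(q,q2): print("tray",cv2.minAreaRect(np.ascontiguousarray(w[:,:2]*1000,np.float32)),np.median(w[:,2]))
    for nm,(a,b,e,f) in {"top":dict(mallet=(335,378,90,155),glue=(260,297,110,157))}.get(n,{}).items():
        q=W[e:f,a:b].reshape(-1,3);q=q[q[:,2]>.03];print(nm,q.min(0).round(3),q.max(0).round(3))
    if n=="top":
        q=W[170:260,190:320].reshape(-1,3);q=q[(q[:,2]>.024)&(q[:,2]<.034)]
        print("rack",cv2.minAreaRect(np.ascontiguousarray(q[:,:2]*1000,np.float32)),np.median(q[:,2]))
E
```

```text
Traceback (most recent call last):
IndexError: boolean index did not match indexed array along axis 1; size of axis is 480 but size of corresponding boolean axis is 640
```

```bash
python3 - <<'E'
from h import *
for n in("top","scene"):
    z=np.load(n+".npz");im,W=z["im"],z["W"];h=cv2.cvtColor(im,cv2.COLOR_RGB2HSV).astype(int);H,S,V=h[...,0],h[...,1],h[...,2]
    m=((H<6)|(H>172))&(S>170)&(V>50)&(W[...,2]>.0)&(W[...,2]<.04)
    _,l,st,_=cv2.connectedComponentsWithStats(m.astype(np.uint8));i=1+st[1:,4].argmax()
    q=W[l==i];q2=q[q[:,2]>.024];print(st[i],len(q2))
    for w in(q,q2): print("tray",cv2.minAreaRect(np.ascontiguousarray(w[:,:2]*1000,np.float32)),np.median(w[:,2]))
    for nm,(a,b,e,f) in {"top":dict(mallet=(335,378,90,155),glue=(260,297,110,157))}.get(n,{}).items():
        q=W[e:f,a:b].reshape(-1,3);q=q[q[:,2]>.03];print(nm,q.min(0).round(3),q.max(0).round(3))
    if n=="top":
        q=W[170:260,190:320].reshape(-1,3);q=q[(q[:,2]>.024)&(q[:,2]<.034)]
        print("rack",cv2.minAreaRect(np.ascontiguousarray(q[:,:2]*1000,np.float32)),np.median(q[:,2]))
E
```

```text
[ 355  154   92  109 7293] 836
tray ((585.7014770507812, -182.2176055908203), (221.59226989746094, 160.84567260742188), 5.197558879852295) 0.006109496625732902
tray ((584.9540405273438, -182.46383666992188), (219.6346435546875, 160.8349151611328), 5.328289985656738) 0.029574795440952983
mallet [ 0.723 -0.135  0.03 ] [ 0.794 -0.059  0.215]
glue [0.729 0.042 0.03 ] [0.781 0.098 0.144]
rack ((601.7838745117188, 139.51263427734375), (132.15264892578125, 240.5774688720703), 1.040459394454956) 0.030603372006681284
[ 192  221   90   86 4911] 664
tray ((587.419677734375, -182.7935791015625), (224.79689025878906, 161.55809020996094), 5.1154561042785645) 0.006940518814716912
tray ((587.3645629882812, -182.43222045898438), (224.07168579101562, 160.9075927734375), 5.578164100646973) 0.02956404749436825
```

```bash
python3 -m creep '[[[0,0,0,7.2,0.05],[0,0,0,7.2,0.05],[0.04,-0.01,0,0,0.05],[0.04,-0.01,0,0,0.05],[0.04,-0.01,0,0,0.05]]]' 20
python3 -m creep '[[[0.03,-0.035,0,0,0.05],[0.02,-0.04,0,0,0.05],[0.01,-0.045,0,0,0.05],[0.01,-0.045,0,0,0.05],[0.01,-0.045,0,0,0.05]]]'
python3 -m creep '[[[0.01,-0.045,0,0,0.05],[0.01,-0.045,0,0,0.05],[0.01,-0.045,0,0,0.05],[0.01,-0.045,0,0,0.05],[0.01,-0.045,0,0,0.05]]]'
python3 -m creep '[[[0.01,-0.045,0,0,0.05],[0.01,-0.045,0,0,0.05],[0.01,-0.045,0,0,0.05],[0.01,-0.045,0,0,0.05],[0,0,0,0,0.05]]]'
```

```text
t: 0.6
position: [0.2575, -0.4748, 0.2264]
tool_rot: [1.0, 0.006, -0.0, -0.0]
wrist_force: [-0.9, -0.3, -0.7]
opening: 0.0564
finger_force: 0.0
t: 1.1
position: [0.3339, -0.2624, 0.2263]
tool_rot: [1.0, 0.006, -0.0, -0.0]
wrist_force: [1.7, -0.0, -0.2]
opening: 0.0502
finger_force: 0.0
t: 1.6
position: [0.3809, -0.0369, 0.2267]
tool_rot: [1.0, 0.006, 0.0, 0.0]
wrist_force: [0.9, -0.2, -0.3]
opening: 0.0501
finger_force: 0.0
t: 2.1
position: [0.4189, 0.1463, 0.2263]
tool_rot: [1.0, 0.009, -0.0, -0.001]
wrist_force: [0.7, -0.2, 0.3]
opening: 0.0501
finger_force: 0.0
```

```bash
cat > tabs.py <<'E'
from h import *
import sys
im,W=cloud("wrist");save(sys.argv[1],im)
h=cv2.cvtColor(im,cv2.COLOR_RGB2HSV).astype(int);H,S,V=h[...,0],h[...,1],h[...,2]
c={}
for k,(a,b) in dict(blue=(105,130),yellow=(22,35),green=(45,80)).items():
    m=(H>=a)&(H<=b)&(S>140)&(W[...,2]>.064)&(W[...,2]<.078)
    _,l,st,_=cv2.connectedComponentsWithStats(m.astype(np.uint8))
    if len(st)<2: continue
    i=1+st[1:,4].argmax(); p=W[l==i]
    r=cv2.minAreaRect(np.ascontiguousarray(p[:,:2]*1000,np.float32));c[k]=r[0]
    print(k,st[i],np.round(r[0],1),np.round(r[1],1),round(r[2],2),np.median(p[:,2]).round(4))
o=ctrl.get_obs();print(o["position"].round(4),np.degrees(2*np.arctan2(o["tool_rot"][1],o["tool_rot"][0])))
E
python3 tabs.py w1; python3 -c "
from plant import ctrl;print(ctrl.camera_model('wrist'))"
```

```text
blue [210  99  24  18 398] [508.8 224.2] [12.8 17.6] 0.35 0.0699
yellow [324  99  23  19 188] [509.9 134.1] [13.4 17.5] 1.99 0.0699
[0.4185 0.144  0.2262] 1.005978058497455
{'K': array([[377.62391124,   0.        , 319.1861443 ],
       [  0.        , 377.62391124, 239.34760184],
       [  0.        ,   0.        ,   1.        ]]), 'T_tool_cam': array([[-3.82651890e-04, -9.63829959e-01, -2.66517660e-01,
         7.04334653e-02],
       [ 9.99999170e-01, -6.96724816e-04,  1.08387819e-03,
         1.21170050e-03],
       [-1.23036374e-03, -2.66517024e-01,  9.63829426e-01,
        -1.58107476e-01],
       [ 0.00000000e+00,  0.00000000e+00,  0.00000000e+00,
         1.00000000e+00]])}
```

View pics/w1.png

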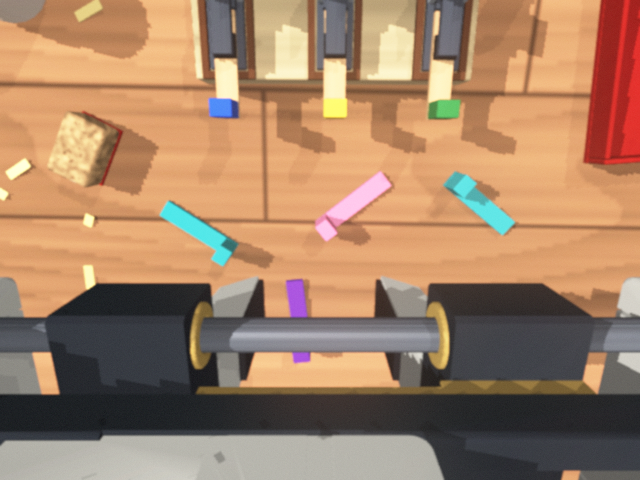

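Blue, yellow and green tabs show at about (224,108), (335,107) and (444,108). The rack edge is level in the image, so the rack's yaw is about 1°, the same as the tool's. I'll move in above blue.

```bash
python3 -m creep '[[[0.02,-0.02,0,0,0.05],[0.036,-0.03,0,0,0.05],[0.036,-0.03,0.03,0,0.05],[0,0,0.046,0,0.05],[0,0,0.04,0,0.05]]]' 
python3 -m creep '[[[0,0,0.01,0,0.05],[0,0,0,0,0.05],[0,0,0,0,0.05],[0,0,0,0,0.05],[0,0,0,0,0.05]]]' 6
python3 tabs.py w2
```

```text
t: 2.65
position: [0.5065, 0.2188, 0.1116]
tool_rot: [1.0, 0.006, -0.0, 0.0]
wrist_force: [-0.1, -0.1, -0.6]
opening: 0.0498
finger_force: 0.0
t: 3.15
position: [0.5072, 0.2199, 0.1056]
tool_rot: [1.0, 0.006, 0.002, -0.0]
wrist_force: [0.3, -1.0, -0.3]
opening: 0.0499
finger_force: 0.0
blue [292 253  31  24 726] [509.8 225.2] [13.8 16.4] 0.81 0.0701
yellow [453 250  39  28 331] [510.6 134.5] [18.6 14.5] 89.96 0.0691
green [620 253  20  23 371] [512.   49.2] [13.1 10.8] 3.42 0.0703
[0.507  0.2199 0.1053] 0.7124858244404808
```

View pics/w2.png

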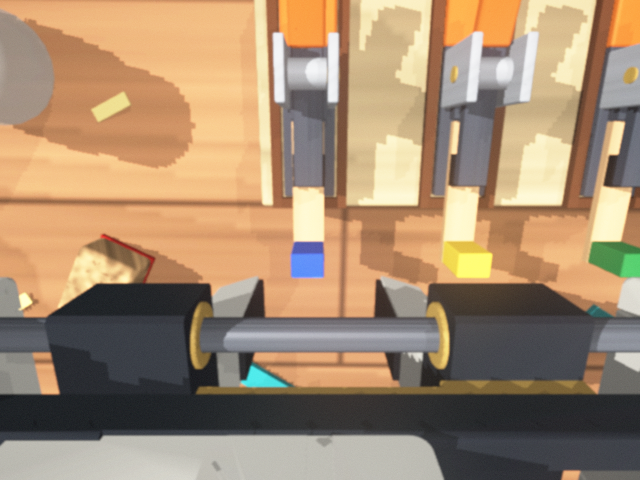

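```bash
python3 -m creep '[[[0.0025,-0.0055,0.02,0,0.05],[0,0,0.03,0,0.05],[0,0,0.02,0,0.05],[0,0,0.006,0,0.05],[0,0,0,0,0.05]]]' 5
python3 -m creep '[[[0,0,0,0,0.03],[0,0,0,0,0.014],[0,0,0,0,0.014],[0,0,0,0,0.014],[0,0,0,0,0.014]]]' 5
```

```text
t: 3.7
position: [0.5086, 0.2252, 0.0276]
tool_rot: [1.0, 0.006, -0.0, 0.0]
wrist_force: [0.8, -1.4, 0.2]
opening: 0.0498
finger_force: 0.0
t: 4.2
position: [0.5089, 0.2254, 0.0282]
tool_rot: [1.0, 0.006, 0.0, -0.0]
wrist_force: [-0.2, 1.1, 2.5]
opening: 0.0182
finger_force: 5.0
```

```bash
python3 -m creep '[[[0,0,0,0,0.014],[0,0,0,0,0.014],[0,0,0,0,0.014],[0,0,0,0,0.014],[0,0,0,0,0.014]]]' 25
python3 -m creep '[[[-0.001,0,0,0,0.014],[-0.001,0,0,0,0.014],[-0.001,0,0,0,0.014],[-0.001,0,0,0,0.014],[-0.001,0,0,0,0.014]]]'
python3 -m creep '[[[-0.0015,0,0,0,0.014],[-0.0015,0,0,0,0.014],[-0.0015,0,0,0,0.014],[-0.0015,0,0,0,0.014],[-0.0015,0,0,0,0.014]]]'
```

```text
t: 4.7
position: [0.5088, 0.2255, 0.0281]
tool_rot: [1.0, 0.006, 0.0, -0.0]
wrist_force: [-2.3, 1.1, 5.4]
opening: 0.018
finger_force: 25.0
t: 5.2
position: [0.505, 0.2251, 0.028]
tool_rot: [1.0, 0.006, 0.001, -0.0]
wrist_force: [5.4, 1.0, 1.7]
opening: 0.0177
finger_force: 25.0
t: 5.7
position: [0.4974, 0.225, 0.028]
tool_rot: [1.0, 0.006, 0.001, -0.0]
wrist_force: [4.7, 1.3, 0.7]
opening: 0.0181
finger_force: 25.0
```

```bash
python3 -m creep '[[[-0.0005,0,0,0,0.014],[-0.0005,0,0,0,0.014],[-0.0005,0,0,0,0.014],[-0.0005,0,0,0,0.014],[-0.0005,0,0,0,0.014]]]'
python3 -m creep '[[[0.001,0,0,0,0.014],[0.0015,0,0,0,0.014],[0.0015,0,0,0,0.014],[0.0015,0,0,0,0.014],[0.0015,0,0,0,0.014]]]'
python3 -m creep '[[[0.0015,0,0,0,0.014],[0.0015,0,0,0,0.014],[0.0015,0,0,0,0.014],[0.001,0,0,0,0.014],[0.001,0,0,0,0.014]]]'
```

```text
t: 6.2
position: [0.4949, 0.225, 0.028]
tool_rot: [1.0, 0.006, 0.001, -0.0]
wrist_force: [5.0, -0.0, 1.1]
opening: 0.0172
finger_force: 25.0
t: 6.7
position: [0.4971, 0.225, 0.0275]
tool_rot: [1.0, 0.006, -0.004, 0.001]
wrist_force: [-9.6, 0.9, 11.3]
opening: 0.0181
finger_force: 25.0
t: 7.2
position: [0.5007, 0.2247, 0.0268]
tool_rot: [1.0, 0.006, -0.007, 0.001]
wrist_force: [-16.5, -0.5, 13.9]
opening: 0.018
finger_force: 25.0
```

```bash
python3 -m creep '[[[0,0,-0.0005,0,0.014],[0,0,-0.0005,0,0.014],[0,0,-0.001,0,0.014],[0,0,-0.001,0,0.014],[0,0,0,0,0.014]]]'
```

```text
t: 7.7
position: [0.5026, 0.2243, 0.0286]
tool_rot: [1.0, 0.006, -0.005, 0.001]
wrist_force: [-5.0, -1.2, -2.4]
opening: 0.0179
finger_force: 25.0
```

```bash
python3 -m creep '[[[0.001,0,0,0,0.014],[0.001,0,0,0,0.014],[0.001,0,0,0,0.014],[0.001,0,-0.0002,0,0.014],[0,0,-0.0002,0,0.014]]]'
```

```text
t: 8.2
position: [0.5068, 0.2244, 0.0289]
tool_rot: [1.0, 0.006, -0.005, 0.001]
wrist_force: [-4.9, 0.0, -2.1]
opening: 0.0178
finger_force: 25.0
```

```bash
python3 -m creep '[[[0.001,0,0,0,0.014],[0.001,0,0,0,0.014],[0.001,0,0,0,0.014],[0.001,0,0,0,0.014],[0,0,0,0,0.014]]]'
```

```text
t: 8.7
position: [0.511, 0.2245, 0.029]
tool_rot: [1.0, 0.006, -0.005, 0.001]
wrist_force: [-4.6, 0.1, -3.4]
opening: 0.0176
finger_force: 25.0
```

```bash
python3 -m creep '[[[0.001,0,0,0,0.014],[0.0005,0,0,0,0.014],[0,0,0.0004,0,0.014],[0,0,0,0,0.014],[0,0,0,0,0.014]]]'
python3 -m creep '[[[0,0,0,0,0.05],[0,0,0,0,0.05],[0,0,0,0,0.05],[0,0,0,0,0.05],[0,0,-0.02,0,0.05]]]'
python3 -m creep '[[[0,0,-0.03,0,0.05],[0,0,-0.025,0,0.05],[0,0,0,0,0.05],[0,0,0,0,0.05],[0,0,0,0,0.05]]]'
python3 tabs.py w3
```

```text
t: 9.2
position: [0.5117, 0.2245, 0.0285]
tool_rot: [1.0, 0.006, -0.006, 0.001]
wrist_force: [-7.0, -0.1, -2.0]
opening: 0.0181
finger_force: 25.0
t: 9.7
position: [0.5151, 0.2248, 0.0488]
tool_rot: [1.0, 0.006, -0.002, 0.001]
wrist_force: [0.8, -0.2, -0.1]
opening: 0.0492
finger_force: 0.0
t: 10.2
position: [0.5159, 0.2251, 0.1046]
tool_rot: [1.0, 0.006, -0.001, 0.0]
wrist_force: [0.4, -0.0, -0.6]
opening: 0.0499
finger_force: 0.0
blue [305 263  31  24 712] [512.7 223.2] [13.4 16.4] 0.72 0.0701
yellow [462 265  39  18 312] [513.2 134.5] [ 9.3 18.8] 2.0 0.069
green [631 270   9   6  42] [516.6  51.7] [3.1 5.6] 1.09 0.0702
[0.5159 0.2251 0.1044] 0.7122013948371524
```

```bash
python3 -m creep '[[[-0.002,0.03,0,0,0.05],[-0.002,0.03,0,0,0.05],[-0.002,0.03,0,0,0.05],[0,0,0,0,0.05],[0,0,0,0,0.05]]]' 5
python3 tabs.py w4
```

```text
t: 10.75
position: [0.5115, 0.135, 0.105]
tool_rot: [1.0, 0.005, -0.001, -0.0]
wrist_force: [-0.2, 0.1, 0.5]
opening: 0.0497
finger_force: 0.0
blue [138 251  38  27 906] [512.7 222.5] [13.7 18.1] 0.78 0.0698
yellow [302 255  33  28 202] [514.5 131.4] [21.4 11.5] 52.32 0.0691
green [492 279   3   3   5] [506.8  38.5] [1.5 0.6] 80.88 0.0707
[0.5116 0.1356 0.1051] 0.6833606091983144
```

```bash
python3 -m creep '[[[0,-0.0005,0.03,0,0.05],[0,0,0.03,0,0.05],[0,0,0.0165,0,0.05],[0,0,0,0,0.03],[0,0,0,0,0.014]]]' 5
python3 -m creep '[[[0,0,0,0,0.014],[0,0,0,0,0.014],[0,0,0,0,0.014],[0,0,0,0,0.014],[0,0,0,0,0.014]]]' 5
```

```text
t: 11.3
position: [0.5119, 0.1366, 0.0293]
tool_rot: [1.0, 0.007, -0.0, 0.0]
wrist_force: [-0.7, -0.0, 0.9]
opening: 0.0384
finger_force: 0.0
t: 11.8
position: [0.5123, 0.136, 0.03]
tool_rot: [1.0, 0.006, 0.001, -0.0]
wrist_force: [-0.7, 1.5, 4.5]
opening: 0.018
finger_force: 5.0
```

```bash
python3 -m creep '[[[0,0,-0.0005,0,0.014],[0,0,0,0,0.014],[0,0,0,0,0.014],[-0.001,0,0,0,0.014],[-0.001,0,0,0,0.014]]]' 30
python3 -m creep '[[[-0.001,0,0,0,0.014],[-0.001,0,0,0,0.014],[-0.001,0,0,0,0.014],[-0.001,0,0,0,0.014],[-0.001,0,0,0,0.014]]]'
python3 -m creep '[[[-0.001,0,0,0,0.014],[-0.001,0,0,0,0.014],[-0.001,0,0,0,0.014],[-0.001,0,0,0,0.014],[-0.001,0,0,0,0.014]]]'
```

```text
t: 12.3
position: [0.5107, 0.1358, 0.03]
tool_rot: [1.0, 0.006, 0.001, 0.0]
wrist_force: [3.5, 0.3, 3.2]
opening: 0.0177
finger_force: 30.0
t: 12.8
position: [0.5072, 0.1356, 0.0299]
tool_rot: [1.0, 0.006, 0.003, -0.0]
wrist_force: [9.8, 0.0, -2.0]
opening: 0.018
finger_force: 30.0
t: 13.3
position: [0.5021, 0.1356, 0.0299]
tool_rot: [1.0, 0.006, 0.002, -0.0]
wrist_force: [10.4, 0.1, -2.2]
opening: 0.018
finger_force: 30.0
```

```bash
python3 -m creep '[[[-0.001,0,0,0,0.014],[-0.001,0,0,0,0.014],[-0.001,0,0,0,0.014],[-0.0005,0,0,0,0.014],[-0.0005,0,0,0,0.014]]]'
python3 -m creep '[[[0.001,0,-0.0002,0,0.014],[0.001,0,-0.0002,0,0.014],[0.001,0,-0.0002,0,0.014],[0.001,0,-0.0002,0,0.014],[0.001,0,-0.0002,0,0.014]]]'
python3 -m creep '[[[0.001,0,-0.0002,0,0.014],[0.001,0,-0.0002,0,0.014],[0.001,0,-0.0002,0,0.014],[0.001,0,-0.0002,0,0.014],[0.001,0,-0.0002,0,0.014]]]'
```

```text
t: 13.8
position: [0.4981, 0.1355, 0.0299]
tool_rot: [1.0, 0.006, 0.002, -0.0]
wrist_force: [10.0, -0.5, -2.6]
opening: 0.0179
finger_force: 30.0
t: 14.3
position: [0.4985, 0.1355, 0.0302]
tool_rot: [1.0, 0.006, -0.002, 0.0]
wrist_force: [-3.7, -0.8, 3.0]
opening: 0.018
finger_force: 30.0
t: 14.8
position: [0.5011, 0.1356, 0.0305]
tool_rot: [1.0, 0.006, -0.005, 0.0]
wrist_force: [-16.6, 0.1, 5.9]
opening: 0.018
finger_force: 30.0
```

```bash
python3 -m creep '[[[0.001,0,-0.0005,0,0.014],[0.001,0,-0.0003,0,0.014],[0.001,0,-0.0003,0,0.014],[0.001,0,-0.0002,0,0.014],[0.001,0,-0.0001,0,0.014]]]'
python3 -m creep '[[[0.001,0,0,0,0.014],[0.001,0,0,0,0.014],[0.001,0,0,0,0.014],[0.001,0,0,0,0.014],[0.001,0,0,0,0.014]]]'
```

```text
t: 15.3
position: [0.5046, 0.1356, 0.0311]
tool_rot: [1.0, 0.006, -0.007, 0.001]
wrist_force: [-14.6, 0.4, 1.4]
opening: 0.0177
finger_force: 30.0
t: 15.8
position: [0.5095, 0.1356, 0.0311]
tool_rot: [1.0, 0.006, -0.007, 0.001]
wrist_force: [-16.6, -0.1, 2.4]
opening: 0.0177
finger_force: 30.0
```

```bash
python3 -m creep '[[[0.001,0,-0.0002,0,0.014],[0.001,0,0,0,0.014],[0.001,0,0,0,0.014],[0.0005,0,0,0,0.014],[0.0005,0,0,0,0.014]]]'
```

```text
t: 16.3
position: [0.5135, 0.1357, 0.0313]
tool_rot: [1.0, 0.006, -0.007, 0.001]
wrist_force: [-16.5, -0.6, 2.7]
opening: 0.0175
finger_force: 30.0
```

```bash
python3 -m creep '[[[0.0005,0,0,0,0.014],[0.0005,0,0,0,0.014],[0,0,0,0,0.014],[0,0,0,0,0.014],[0,0,0,0,0.014]]]'
python3 -m creep '[[[-0.002,0,0,0,0.014],[-0.001,0,0,0,0.05],[0,0,0,0,0.05],[0,0,0,0,0.05],[0,0,-0.02,0,0.05]]]'
python3 -m creep '[[[0,0,-0.03,0,0.05],[0,0,-0.02,0,0.05],[-0.002,0.03,0,0,0.05],[-0.002,0.03,0,0,0.05],[-0.001,0.03,0,0,0.05]]]'
python3 -m creep '[[[0,0,0,0,0.05],[0,0,0,0,0.05],[0,0,0,0,0.05],[0,0,0,0,0.05],[0,0,0,0,0.05]]]' 5
python3 tabs.py w5
```

```text
t: 16.8
position: [0.5145, 0.1357, 0.0313]
tool_rot: [1.0, 0.006, -0.007, 0.001]
wrist_force: [-16.1, -0.3, 2.3]
opening: 0.0175
finger_force: 30.0
t: 17.3
position: [0.5168, 0.1356, 0.0517]
tool_rot: [1.0, 0.006, -0.002, 0.0]
wrist_force: [-0.2, -0.8, 0.7]
opening: 0.0455
finger_force: 0.0
t: 17.8
position: [0.5144, 0.0449, 0.1039]
tool_rot: [1.0, 0.007, 0.001, 0.0]
wrist_force: [0.1, -0.6, -0.3]
opening: 0.0499
finger_force: 0.0
t: 18.3
position: [0.5139, 0.0466, 0.1033]
tool_rot: [1.0, 0.007, 0.0, 0.0]
wrist_force: [-0.5, 0.6, -0.8]
opening: 0.05
finger_force: 0.0
blue [  0 254  17  24 319] [513.1 216.1] [12.8  7.2] 1.47 0.0681
yellow [137 255  39  28 383] [513.  133.7] [14.4 18.6] 1.92 0.0689
[0.5139 0.0465 0.1033] 0.7790618278426592
```

View pics/w5.png

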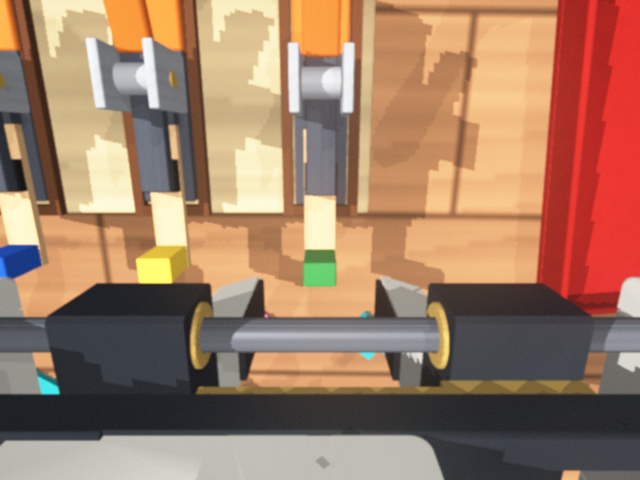

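Green's tab is at (320,268), midway between the fingers. The blue and yellow tabs line up, so both strips are home.

```bash
python3 -m creep '[[[-0.001,0,0.03,0,0.05],[0,0,0.03,0,0.05],[0,0,0.0135,0,0.05],[0,0,0,0,0.03],[0,0,0,0,0.014]]]' 5
python3 -m creep '[[[0,0,0,0,0.014],[0,0,0,0,0.014],[0,0,0,0,0.014],[0,0,0,0,0.014],[0,0,0,0,0.014]]]' 5
```

```text
t: 18.85
position: [0.5132, 0.0461, 0.0301]
tool_rot: [1.0, 0.006, 0.0, 0.0]
wrist_force: [-0.1, 0.2, 0.8]
opening: 0.0384
finger_force: 0.0
t: 19.35
position: [0.5134, 0.0459, 0.0305]
tool_rot: [1.0, 0.006, 0.001, 0.0]
wrist_force: [-0.5, 0.9, 4.1]
opening: 0.0183
finger_force: 5.0
```

```bash
python3 -m creep '[[[0,0,-0.0005,0,0.014],[0,0,0,0,0.014],[0,0,0,0,0.014],[-0.001,0,0,0,0.014],[-0.001,0,0,0,0.014]]]' 30
python3 -m creep '[[[-0.001,0,0,0,0.014],[-0.001,0,0,0,0.014],[-0.001,0,0,0,0.014],[-0.001,0,0,0,0.014],[-0.001,0,0,0,0.014]]]'
python3 -m creep '[[[-0.001,0,0,0,0.014],[-0.001,0,0,0,0.014],[-0.001,0,0,0,0.014],[-0.001,0,0,0,0.014],[-0.001,0,0,0,0.014]]]'
python3 -m creep '[[[-0.001,0,0,0,0.014],[-0.001,0,0,0,0.014],[-0.001,0,0,0,0.014],[-0.0005,0,0,0,0.014],[-0.0005,0,0,0,0.014]]]'
```

```text
t: 19.85
position: [0.5123, 0.0457, 0.0306]
tool_rot: [1.0, 0.006, 0.002, 0.0]
wrist_force: [8.2, 1.8, -2.2]
opening: 0.0175
finger_force: 30.0
t: 20.35
position: [0.5083, 0.0454, 0.0305]
tool_rot: [1.0, 0.006, 0.003, 0.0]
wrist_force: [9.3, -0.5, -2.1]
opening: 0.0176
finger_force: 30.0
t: 20.85
position: [0.5033, 0.0453, 0.0305]
tool_rot: [1.0, 0.006, 0.003, 0.0]
wrist_force: [10.3, -0.9, -3.2]
opening: 0.0179
finger_force: 30.0
t: 21.35
position: [0.4993, 0.0453, 0.0305]
tool_rot: [1.0, 0.006, 0.002, 0.0]
wrist_force: [10.1, 0.3, -2.4]
opening: 0.0178
finger_force: 30.0
```

```bash
python3 -m creep '[[[0.001,0,-0.0002,0,0.014],[0.001,0,-0.0002,0,0.014],[0.001,0,-0.0002,0,0.014],[0.001,0,-0.0002,0,0.014],[0.001,0,-0.0002,0,0.014]]]'
python3 -m creep '[[[0.001,0,-0.0002,0,0.014],[0.001,0,-0.0002,0,0.014],[0.001,0,-0.0002,0,0.014],[0.001,0,-0.0003,0,0.014],[0.001,0,-0.0003,0,0.014]]]'
python3 -m creep '[[[0.001,0,-0.0003,0,0.014],[0.001,0,-0.0003,0,0.014],[0.001,0,-0.0003,0,0.014],[0.001,0,-0.0002,0,0.014],[0.001,0,-0.0001,0,0.014]]]'
python3 -m creep '[[[0.001,0,0,0,0.014],[0.001,0,0,0,0.014],[0.001,0,0,0,0.014],[0.001,0,0,0,0.014],[0.001,0,0,0,0.014]]]'
```

```text
t: 21.85
position: [0.5002, 0.0457, 0.0308]
tool_rot: [1.0, 0.006, -0.002, -0.0]
wrist_force: [-2.3, -0.2, 0.5]
opening: 0.0178
finger_force: 30.0
t: 22.35
position: [0.5023, 0.0461, 0.0312]
tool_rot: [1.0, 0.006, -0.005, -0.0]
wrist_force: [-15.0, -1.6, 3.0]
opening: 0.0179
finger_force: 30.0
t: 22.85
position: [0.5058, 0.0463, 0.0318]
tool_rot: [1.0, 0.007, -0.007, -0.0]
wrist_force: [-15.6, -1.0, 1.3]
opening: 0.0181
finger_force: 30.0
t: 23.35
position: [0.5108, 0.0464, 0.0318]
tool_rot: [1.0, 0.007, -0.007, -0.0]
wrist_force: [-15.5, 0.5, 2.6]
opening: 0.018
finger_force: 30.0
```

```bash
python3 -m creep '[[[0.001,0,0,0,0.014],[0.001,0,0,0,0.014],[0.001,0,0,0,0.014],[0.0005,0,0,0,0.014],[0.0005,0,0,0,0.014]]]'
python3 -m creep '[[[0.0005,0,0,0,0.014],[-0.001,0,0,0,0.014],[-0.002,0,0,0,0.05],[0,0,0,0,0.05],[0,0,0,0,0.05]]]'
python3 -m creep '[[[0,0,-0.02,0,0.05],[0,0,-0.03,0,0.05],[0,0,-0.05,0,0.05],[0,0,-0.04,0,0.05],[0,0,0,0,0.05]]]'
```

```text
t: 23.85
position: [0.5147, 0.0465, 0.0318]
tool_rot: [1.0, 0.007, -0.007, -0.0]
wrist_force: [-16.3, -0.4, 2.5]
opening: 0.0179
finger_force: 30.0
t: 24.35
position: [0.5194, 0.0459, 0.0341]
tool_rot: [1.0, 0.006, 0.001, 0.0]
wrist_force: [-0.3, -0.2, -0.3]
opening: 0.0372
finger_force: 0.0
t: 24.85
position: [0.5223, 0.0458, 0.1798]
tool_rot: [1.0, 0.006, 0.006, 0.0]
wrist_force: [0.8, 0.6, -0.2]
opening: 0.05
finger_force: 0.0
```

```bash
python3 -m creep '[[[0.02,-0.04,0,0,0.055],[0.02,-0.04,0,0,0.055],[0.02,-0.04,0,0,0.055],[0.02,-0.04,0,0,0.055],[0.009,-0.019,0,0,0.055]]]' 20
python3 -m creep '[[[0,0,0,0,0.055],[0,0,0.01,0,0.055],[0,0,0,0,0.055],[0,0,0,0,0.055],[0,0,0,0,0.055]]]'
cat > ck.py <<'E'
from h import *
import sys
im,W=cloud("wrist");save(sys.argv[1],im)
o=ctrl.get_obs();p=o["position"];print(p.round(4),o["tool_rot"].round(4))
d=W-p; near=(abs(d[...,0])<.11)&(abs(d[...,1])<.035)&(W[...,2]>.04)&(W[...,2]<p[2]-.02)
print("max z",np.nanmax(W[near][:,2]))
for lo in np.arange(-.1,.11,.01):
    q=W[near&(d[...,0]>=lo)&(d[...,0]<lo+.01)]
    if len(q)>10:
        t=q[q[:,2]>.066]; print(round(lo+p[0],3),"zmax",q[:,2].max().round(3),"y high",(t[:,1].min().round(4),t[:,1].max().round(4)) if len(t)>5 else "", len(t))
E
python3 ck.py w6
```

```text
t: 25.35
position: [0.6061, 0.2294, 0.1725]
tool_rot: [1.0, 0.007, 0.0, -0.0]
wrist_force: [-0.3, -0.8, -0.7]
opening: 0.055
finger_force: 0.0
t: 25.85
position: [0.6052, 0.225, 0.164]
tool_rot: [1.0, 0.006, 0.0, 0.0]
wrist_force: [-0.4, -0.6, 0.5]
opening: 0.0551
finger_force: 0.0
[0.6053 0.2252 0.1642] [ 1.0e+00  5.7e-03  3.0e-04 -0.0e+00]
max z 0.07838553703070353
0.505 zmax 0.072 y high (np.float64(0.2142), np.float64(0.2318)) 273
0.515 zmax 0.072 y high (np.float64(0.2144), np.float64(0.2317)) 60
0.525 zmax 0.045 y high  0
0.535 zmax 0.045 y high  0
0.545 zmax 0.058 y high  0
0.555 zmax 0.058 y high  0
0.565 zmax 0.058 y high  0
0.575 zmax 0.058 y high  0
0.585 zmax 0.077 y high (np.float64(0.209), np.float64(0.2386)) 27
0.595 zmax 0.078 y high (np.float64(0.2092), np.float64(0.2387)) 232
0.605 zmax 0.078 y high (np.float64(0.2095), np.float64(0.2393)) 432
0.615 zmax 0.078 y high (np.float64(0.2096), np.float64(0.2392)) 237
0.625 zmax 0.069 y high (np.float64(0.2158), np.float64(0.2328)) 197
0.635 zmax 0.072 y high (np.float64(0.2158), np.float64(0.2335)) 378
0.645 zmax 0.076 y high (np.float64(0.2161), np.float64(0.2334)) 402
0.655 zmax 0.078 y high (np.float64(0.2158), np.float64(0.2333)) 436
```

View pics/w6.png

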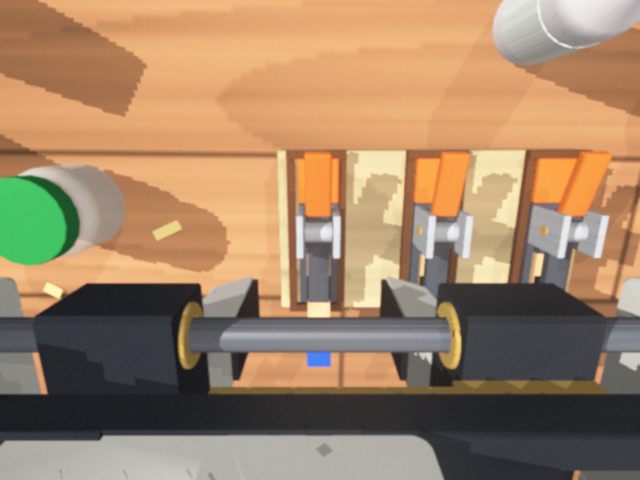

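Blue's clip cheeks are at about (319,232), which works out to (0.609, 0.2244), nearly under the tool. I'll descend and grip.

```bash
python3 -m creep '[[[0.004,0.0007,0.03,0,0.055],[0,0,0.04,0,0.055],[0,0,0.04,0,0.055],[0,0,0.01,0,0.055],[0,0,0,0,0.055]]]' 10
python3 -m creep '[[[0,0,0,0,0.04],[0,0,0,0,0.026],[0,0,0,0,0.026],[0,0,0,0,0.026],[0,0,0,0,0.026]]]' 10
python3 -m creep '[[[0,0,0,0,0.026],[0,0,0,0,0.026],[0,0,0,0,0.026],[0,0,-0.002,0,0.026],[0,0,-0.003,0,0.026]]]' 35
```

```text
t: 26.4
position: [0.6085, 0.2249, 0.0427]
tool_rot: [1.0, 0.006, -0.001, 0.0]
wrist_force: [0.5, -0.1, -0.1]
opening: 0.0549
finger_force: 0.0
t: 26.9
position: [0.6099, 0.226, 0.0453]
tool_rot: [1.0, 0.006, 0.001, -0.001]
wrist_force: [-0.4, 1.6, 5.9]
opening: 0.0298
finger_force: 10.0
t: 27.4
position: [0.6086, 0.2258, 0.048]
tool_rot: [1.0, 0.006, -0.001, -0.0]
wrist_force: [-0.1, 5.1, -6.3]
opening: 0.0299
finger_force: 35.0
```

```bash
python3 -m creep '[[[0,-0.001,-0.003,0,0.026],[0,0,-0.004,0,0.026],[0,0,-0.005,0,0.026],[0,0,-0.005,0,0.026],[0,0,0,0,0.026]]]'
```

```text
t: 27.9
position: [0.6098, 0.2263, 0.0668]
tool_rot: [1.0, 0.006, 0.001, -0.0]
wrist_force: [0.0, -0.9, -3.1]
opening: 0.0298
finger_force: 35.0
```

```bash
python3 -m creep '[[[0,0,-0.02,0,0.026],[0,0,-0.03,0,0.026],[0,0.02,0,0,0.026],[0,0.035,0,0,0.026],[0,0.04,0,0,0.026]]]'
python3 -m creep '[[[0,0.045,0,0,0.026],[0,0.045,0,0,0.026],[0,0.045,0,0,0.026],[0,0.045,0,0,0.026],[0,0.045,0,0,0.026]]]'
python3 -m creep '[[[0,0.04,0,0,0.026],[0,0.03,0,-1.5,0.026],[-0.002,0.016,0,-1.5,0.026],[0,0,0,-1.5,0.026],[0,0,0,0,0.026]]]'
python3 ck.py w7 | head -2
python3 - <<'E'
from h import *
im,W=cloud("top")
h=cv2.cvtColor(im,cv2.COLOR_RGB2HSV).astype(int);H,S=h[...,0],h[...,1]
m=(H>=105)&(H<=130)&(S>150)&(W[...,2]>.09)&(W[...,0]>.4)
print(m.sum(),np.nanmedian(W[m],0).round(3) if m.any() else "")
E
```

```text
t: 28.4
position: [0.6101, 0.1312, 0.116]
tool_rot: [1.0, 0.007, 0.0, 0.0]
wrist_force: [0.6, -0.1, -3.2]
opening: 0.0298
finger_force: 35.0
t: 28.9
position: [0.6128, -0.0955, 0.1159]
tool_rot: [1.0, 0.006, 0.0, 0.0]
wrist_force: [0.9, 0.4, -2.8]
opening: 0.0301
finger_force: 35.0
t: 29.4
position: [0.6124, -0.1796, 0.1156]
tool_rot: [0.999, 0.045, -0.0, -0.0]
wrist_force: [-0.3, 0.5, -4.2]
opening: 0.0297
finger_force: 35.0
[ 0.6125 -0.1789  0.1157] [ 9.99e-01  4.54e-02 -2.00e-04 -3.00e-04]
2340 [0.754 0.57  0.11 ]Traceback (most recent call last):
  File "ck.py", line 6, in <module>
    print("max z",np.nanmax(W[near][:,2]))
                  ~~~~~~~~~^^^^^^^^^^^^^^
    res = np.fmax.reduce(a, axis=axis, out=out, **kwargs)
ValueError: zero-size array to reduction operation fmax which has no identity
```

View pics/w7.png

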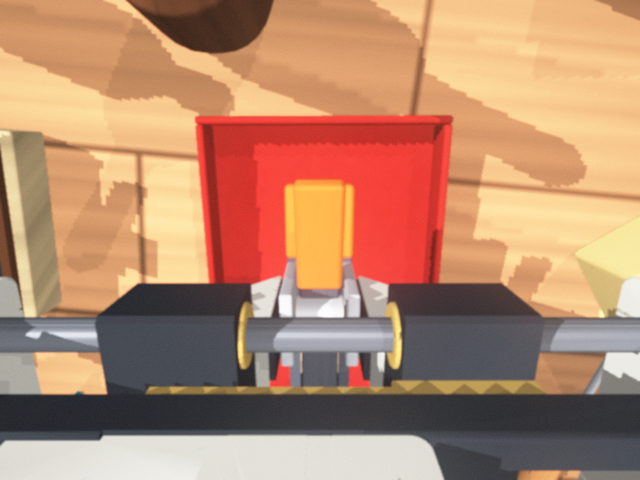

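The clip hangs level, aligned with the tray and centred across it. I'll lower it.

```bash
python3 -m creep '[[[0,0,0.02,0,0.026],[0,0,0.03,0,0.026],[0,0,0.025,0,0.026],[0,0,0.01,0,0.026],[0,0,0,0,0.026]]]'
python3 -m creep '[[[0,0,0.002,0,0.026],[0,0,0.002,0,0.026],[0,0,0.002,0,0.026],[0,0,0.001,0,0.026],[0,0,0,0,0.026]]]'
```

```text
t: 30.0
position: [0.6119, -0.1784, 0.0294]
tool_rot: [0.999, 0.046, -0.001, -0.001]
wrist_force: [0.2, 0.7, -3.9]
opening: 0.0297
finger_force: 35.0
t: 30.5
position: [0.6127, -0.1798, 0.0239]
tool_rot: [0.999, 0.045, 0.0, 0.0]
wrist_force: [-0.6, 0.5, -3.5]
opening: 0.0301
finger_force: 35.0
```

```bash
python3 -m creep '[[[0,0,0.001,0,0.026],[0,0,0.001,0,0.026],[0,0,0.001,0,0.026],[0,0,0.0005,0,0.026],[0,0,0,0,0.026]]]'
```

```text
t: 31.0
position: [0.6126, -0.1797, 0.0204]
tool_rot: [0.999, 0.045, -0.0, 0.0]
wrist_force: [-2.1, 0.2, -1.6]
opening: 0.0298
finger_force: 35.0
```

```bash
python3 -m creep '[[[0,0,0.0007,0,0.026],[0,0,0,0,0.026],[0,0,0,0,0.045],[0,0,0,0,0.05],[0,0,0,0,0.05]]]' 10
python3 -m creep '[[[0,0,0,0,0.05],[0,0,-0.02,0,0.05],[0,0,-0.04,0,0.05],[0,0,-0.04,0,0.05],[0,0,-0.04,0,0.05]]]'
python3 -m creep '[[[-0.04,0,-0.02,0,0.05],[-0.04,0,0,0,0.05],[-0.04,0,0,0,0.05],[-0.04,0,0,0,0.05],[0,0,0,0,0.05]]]'
python3 - <<'E'
from h import *
im,W=cloud("wrist");im2,W2=cloud("top");save("e1",im)
save("e2",cv2.resize(im2[140:290,180:460],None,fx=2.5,fy=2.5))
o=ctrl.get_obs();print(o["position"].round(3))
for n,I,w in(("wrist",im,W),("top",im2,W2)):
    h=cv2.cvtColor(I,cv2.COLOR_RGB2HSV).astype(int);H,S=h[...,0],h[...,1]
    m=(H>=105)&(H<=130)&(S>150)&(w[...,0]>.4)&(w[...,1]<-.1)&(w[...,2]>.01)
    if m.any(): print(n,m.sum(),np.percentile(w[m],[2,50,98],axis=0).round(4))
E
```

```text
t: 31.5
position: [0.6129, -0.1798, 0.0196]
tool_rot: [0.999, 0.045, 0.0, 0.0]
wrist_force: [-0.3, -0.4, -0.7]
opening: 0.0479
finger_force: 0.0
t: 32.0
position: [0.6125, -0.1796, 0.1609]
tool_rot: [0.999, 0.045, -0.0, -0.0]
wrist_force: [0.5, -0.5, -0.2]
opening: 0.0499
finger_force: 0.0
t: 32.5
position: [0.449, -0.1937, 0.1794]
tool_rot: [0.999, 0.045, -0.002, -0.001]
wrist_force: [-0.2, 0.2, 0.3]
opening: 0.0498
finger_force: 0.0
[ 0.453 -0.195  0.18 ]
wrist 257 [[ 0.5095 -0.1977  0.0436]
 [ 0.5141 -0.1906  0.0451]
 [ 0.5205 -0.1829  0.0466]]
top 1 [[ 0.4375 -0.1587  0.3465]
 [ 0.4375 -0.1587  0.3465]
 [ 0.4375 -0.1587  0.3465]]
```

View pics/e1.png

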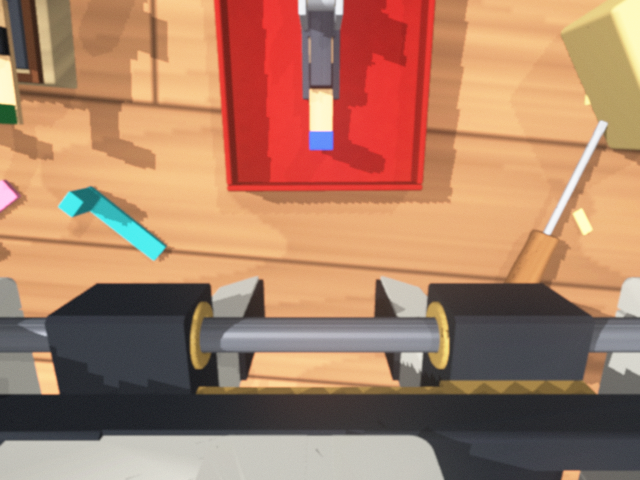

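View pics/e2.png

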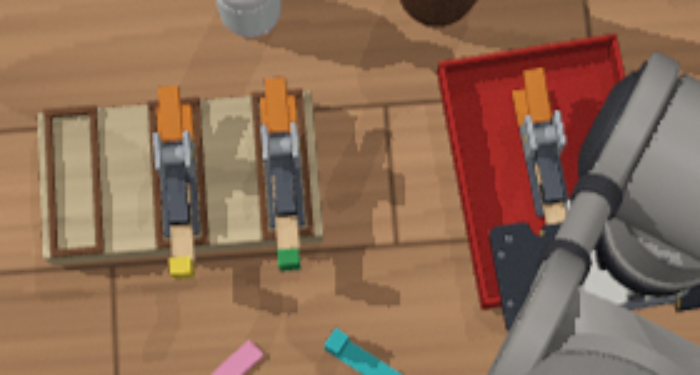

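The blue clip lies flat in the tray with its tab top at z 0.045, as expected. Its strip is in the jaws, tab at about (321,141) in the wrist picture. The yellow and green clips are still seated, strips home.

```bash
python3 -c "
from plant import ctrl;print(ctrl.finish_job())"
```

```text
the job is handed in; nothing more can be done
None
```

The job is handed in with no verdict shown: blue was the weak clip (about 5 N drag, against about 10 N for yellow and green) and now lies flat in the red tray with its strip in its jaws, while yellow and green stay seated in the rack with their strips home.

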